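# Put the cellar bottles and jars away in their crates

## Robot

A 6-joint arm with a two-finger parallel gripper is mounted at the origin on the work surface. World frame = base frame: x ahead of the robot, y to its left, z up, the work surface at z = 0. Lengths are in m, angles in rad, forces in N, time in s.
With the tool pointing down it reaches from about 0.25 to 0.775 m from the base axis. Payload 4 kg.
Tool frame: the origin (TCP) lies at the very end of the fingers, on their centre line; the grasp point (between the pads) lies 19 mm behind it (arm.grip_depth is the z of the grasp point in the tool frame, in m); z points along the fingers, y is the line along which they close (so a half turn about z gives the same grasp; the last joint's range is limited). The gripper opens to 85 mm and grips with 20 to 120 N. Pads are 22 mm wide; open, the fingers measure 114 mm over their backs; the gripper's body (76 mm by 85 mm) begins 54 mm behind the grasp point. The pads swing forward as they close: fully open they stand 13 mm farther back than shut.
Start: joints at [1.152, 0.087, 1.371, -0, 1.684, -0.103], TCP at [0.171, 0.523, 0.231] pointing down, gripper open.
Joint ranges: [-3.1, 3.1], [-0.76, 2.03], [0.27, 2.55], [-1.08, 4.22], [0.17, 2.65], [-2.57, 2.57]. Speed limits (rad/s): [2.79, 2.79, 3.14, 3.14, 3.14, 3.14].

## Interface

Orientations are given as a unit quaternion [x, y, z, w].
In Python, from plant import arm, optics gives the robot as it stands.
- The arm moves only by the tool apply_moves, never from a script. Its argument "moves" is a list of rows, each a list of 6 numbers: the shift along the tool's x, y, z in mm, then the turn, a rotation vector about the tool's x, y, z in rad. In form: [[tx, ty, tz, wx, wy, wz], ...]. A call has 1 to 12 rows; each row is the pose to reach, as a shift and turn from the pose commanded when the call began, along the tool's axes at that moment; what a row does not reach only later rows make up. A row lasts 1/12 s, in which the tool goes at most 41.7 mm and 7.16 degrees, less where a joint would pass 70% of its speed; a pose out of reach is approached as far as the arm can. A call with a gripper value outside its range is refused whole. "fingers" is the gripper's target within -1 to 1 (fully open at 1, half-way at 0, shut at -1), set as the call begins (left out, the last holds). The fingers move at their own pace and stop on an object; "grip_force" is the grip in N (left out, the last holds). Time passes only in rows, so rows that repeat a pose let the fingers close. It gives the time, the measured TCP pose, the force, the opening and the grip force at its end, in the units of the state.
- arm.read_state(): the state, without advancing time (a new reading comes with each control period).
- optics.get_image(name): name is "scene" or "top"; returns a dict with "pixels" (480x640x3 uint8, blue, green, red), "depth" (480x640 float32, m along the optical axis (not along the pixel's ray), 0 where there is no reading), "camera_matrix" (3x3 intrinsics, pixels), "view" (4x4, takes a point from world to camera coordinates). Camera axes: x right, y down, z forward; pixel columns grow to the right and rows downward; lengths in m; the calibration is good to about 2 mm. A picture is of the moment at which its call begins.
- arm.close_job(): hands the job in; it is judged then, once.
The state is a dict: "clock": time; "q": joint angles; "dq": joint speeds; "effort": joint torques, N m; "eef_pos": TCP position; "tcp_rot": TCP orientation; "force": force on the tool from outside, world axes, zero at the start; "ft_torque": the same for the moment, N m; "width": finger opening in m; "grasp_force": force on a finger pad.
Only numpy, scipy, OpenCV 4.12 (cv2) and the standard library are available. Lean on these libraries where they do the work, as an engineer would, in place of code of your own. Each camera call takes 0.05 s, during which the arm holds its last target. There are 200 camera calls.

## Task

Put the four pieces that stand loose on the cellar bench away in the three low wooden crates: each goes into an empty compartment of the crate that already holds one of its own kind (wine bottle with the wine bottle, square oil bottle with the oil bottle, both jars with the jar), one to a compartment, standing upright on the crate's floor. It is full glass: set each down gently instead of dropping it, knock nothing over, and leave the ones that are already in the crates standing where they are.

Things in the scene. Friction and masses are not known exactly. Their poses are not given: they have to be found in the camera images.
- wine_mid (a point): 187 ml wine bottle, dark green: round body 50 mm across up to 98 mm, shoulder to 126, neck 27 mm across, black capsule 29 mm across from 150 to the top at 188 mm. 0.34 kg. Stands loose on the bench between the crates. Point on its axis, half-way up (94 mm above its underside); z up.
- oil_mid (a point): 250 ml oil bottle, dark green: square body 47 x 47 mm up to 148 mm, shoulder to 166, round neck 27 mm across, black cap 30 mm across from 178 to the top at 208 mm. 0.47 kg. Stands loose on the bench between the crates. Point on its axis, half-way up (104 mm above its underside); z up. x and y square to its faces.
- jar_a_mid (a point): Small round preserving jar, amber, 56 mm across, 82 mm high, the top 18 mm a steel lid 56 mm across. 0.24 kg. Stands loose on the bench between the crates. Point on its axis, half-way up (41 mm above its underside); z up.
- jar_b_mid (a point): Small round preserving jar, amber, 56 mm across, 82 mm high, the top 18 mm a steel lid 56 mm across. 0.24 kg. Stands loose on the bench between the crates. Point on its axis, half-way up (41 mm above its underside); z up.
- crate_wine: Low fixed crate of light wood holding one wine bottle. Outside 256 (its x) x 92 (y) mm; walls 45 high, 8 thick; floor 8 thick. Two dividers (40 high, 6 thick) make three compartments, each 76 x 76 mm, in a row along x, centred at x = -82, 0, +82 mm, y = 0; two are empty. Origin: centre of the underside, on the bench (z = 0). z up, x roughly away from the robot.
- crate_oil: Low fixed crate of light wood holding one square oil bottle. Outside 256 (its x) x 92 (y) mm; walls 45 high, 8 thick; floor 8 thick. Two dividers (40 high, 6 thick) make three compartments, each 76 x 76 mm, in a row along x, centred at x = -82, 0, +82 mm, y = 0; two are empty. Origin: centre of the underside, on the bench (z = 0). z up, x roughly away from the robot.
- crate_jar: Low fixed crate of light wood holding one preserving jar. Outside 256 (its x) x 92 (y) mm; walls 45 high, 8 thick; floor 8 thick. Two dividers (40 high, 6 thick) make three compartments, each 76 x 76 mm, in a row along x, centred at x = -82, 0, +82 mm, y = 0; two are empty. Origin: centre of the underside, on the bench (z = 0). z up, x roughly away from the robot.
- stock_wine_mid (a point): 187 ml wine bottle, dark green: round body 50 mm across up to 98 mm, shoulder to 126, neck 27 mm across, black capsule 29 mm across from 150 to the top at 188 mm. 0.34 kg. Already in a compartment of its crate, with its underside on the floor. Point on its axis, half-way up (94 mm above its underside); z up.
- stock_oil_mid (a point): 250 ml oil bottle, dark green: square body 47 x 47 mm up to 148 mm, shoulder to 166, round neck 27 mm across, black cap 30 mm across from 178 to the top at 208 mm. 0.47 kg. Already in a compartment of its crate, with its underside on the floor. Point on its axis, half-way up (104 mm above its underside); z up. x and y square to its faces.
- stock_jar_mid (a point): Small round preserving jar, amber, 56 mm across, 82 mm high, the top 18 mm a steel lid 56 mm across. 0.24 kg. Already in a compartment of its crate, with its underside on the floor. Point on its axis, half-way up (41 mm above its underside); z up.
Things that resemble listed ones, but are neither listed nor needed, are in the scene too. Leave any black or yellow look-alike of the part that bears jar_b_mid alone.

How it is judged:
By the outcome, as a careful person would: the job done as asked, in the order asked, and still so for the second after the job is handed in, with the robot touching nothing.
It also fails if it takes over 120 s, if anything falls off the work surface, if the arm or the gripper's body presses on something with over 40 N, if the wrist force passes 120 N, or if a joint passes its speed limit or range.

## Working session

There is one attempt and no reset: what is moved stays moved. The work goes in short steps, Python scripts to look and compute and a tool call to move; the robot and the scene stay as the last step left them, time stands still between calls to the robot, and variables do not carry over. Pictures are saved under pics/ and viewed, at most 14 in all, crops included, and the job is handed in when it is done.

Besides the shell and the picture viewer there is one more tool, called as name([rows], argument=value, ...), one row to a line, values as JSON. apply_moves: Moves the arm, as the interface text tells. Its arguments: {"type":"object","properties":{"moves":{"type":"array"},"fingers":{"type":"number"},"grip_force":{"type":"number"}},"required":["moves"]}

```bash
mkdir -p pics; ls; python3 - <<'E'
from plant import arm, optics
import cv2,numpy as np
for n in("scene","top"):
    d=optics.get_image(n); cv2.imwrite(f"pics/{n}0.png",d["pixels"]); np.savez(f"{n}0.npz",**d)
    print(n,d["camera_matrix"].tolist(),np.round(d["view"],3).tolist())
print(arm.read_state(),arm.grip_depth)
E
```

```text
pics
scene [[578.17316713619, 0.0, 324.7521955586584], [0.0, 578.17316713619, 238.61106788090953], [0.0, 0.0, 1.0]] [[0.799, 0.601, 0.006, -0.475], [0.49, -0.645, -0.587, -0.227], [-0.349, 0.472, -0.81, 1.246], [0.0, 0.0, 0.0, 1.0]]
top [[516.4279770507444, 0.0, 311.6282126414218], [0.0, 516.4279770507444, 233.1642264838306], [0.0, 0.0, 1.0]] [[-0.012, -1.0, -0.026, 0.027], [-0.989, 0.016, -0.148, 0.604], [0.149, 0.024, -0.989, 1.134], [0.0, 0.0, 0.0, 1.0]]
{'clock': 0.1, 'q': array([ 1.15185888e+00,  8.79040973e-02,  1.37214741e+00, -8.76713574e-06,
        1.68359933e+00, -1.03117199e-01]), 'dq': array([ 1.92048841e-03, -2.55167513e-03, -2.83959274e-03,  6.67813716e-04,
        1.18320746e-05, -6.80893378e-04]), 'effort': array([ 2.67704454e-03, -3.53012109e+01, -3.14219284e+01, -5.80444475e-05,
        7.86250108e-03,  8.04195878e-06]), 'eef_pos': array([0.17065564, 0.52236975, 0.23022114]), 'tcp_rot': array([ 1.57255077e-01,  9.87557483e-01, -9.95355094e-04, -2.61372157e-04]), 'force': array([-0.4203427, -0.2745365, -0.1372195]), 'ft_torque': array([-0.01018929, -0.00879992,  0.06429071]), 'grasp_force': 0.0, 'width': 0.08551840405825586} -0.0187
```

View pics/scene0.png

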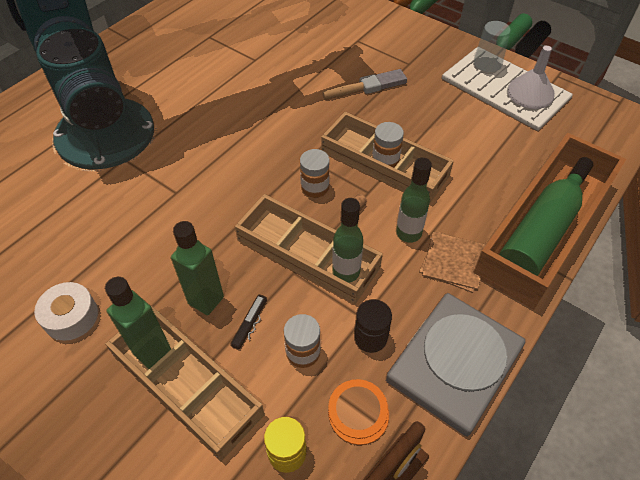

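View pics/top0.png

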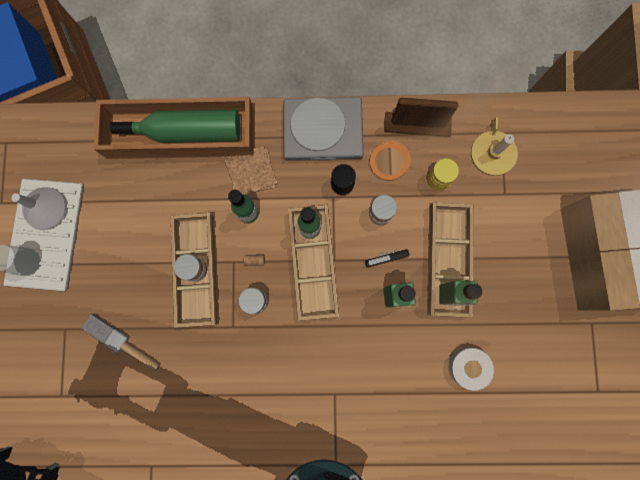

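Scene picture: 
- Loose jars at (314,172) and (302,340), stock jar at (388,142). Look-alikes to avoid are black (372,325) and yellow (286,443). 
- Loose wine bottle at (413,205), stock wine at (348,245). The big green bottle at (550,220) is not wanted. 
- Loose oil bottle at (197,270), stock oil at (137,325).

In the top view the same loose pieces are: jars (252,300) and (383,209), wine (240,203), oil (403,294).

```bash
cat > h.py <<'E'
import numpy as np,cv2
def cloud(d):
    K=d["camera_matrix"];z=d["depth"];v,u=np.mgrid[:480,:640]
    c=np.stack([(u-K[0,2])/K[0,0]*z,(v-K[1,2])/K[1,1]*z,z,np.ones_like(z)],-1)
    w=c@np.linalg.inv(d["view"]).T
    w[z==0]=np.nan
    return w[...,:3]
def ray(d,u,v,h):
    K=d["camera_matrix"];V=np.linalg.inv(d["view"])
    r=V[:3,:3]@[(u-K[0,2])/K[0,0],(v-K[1,2])/K[1,1],1];o=V[:3,3]
    return o+r*(h-o[2])/r[2]
E
python3 - <<'E'
from h import *
d=np.load("top0.npz");s=np.load("scene0.npz");W=cloud(d);S=cloud(s)
# top faces: points in height band near rough location, minEnclosingCircle
for n,(u,v),h in [("wine",(237,198),.188),("oil",(407,294),.208),("jarA",(252,300),.082),("jarB",(383,209),.082),("stw",(308,215),.196),("sto",(473,292),.216),("stj",(187,267),.09),("black",(343,175),.08),("yellow",(445,172),.08)]:
    c=ray(d,u,v,h)
    for nm,P in(("top",W),("scene",S)):
        m=(np.hypot(P[...,0]-c[0],P[...,1]-c[1])<.045)&(abs(P[...,2]-h)<.009)
        p=P[m]
        if len(p)>5:
            (x,y),r=cv2.minEnclosingCircle(p[:,:2].astype(np.float32)); print(n,nm,len(p),np.round([x,y,r,np.median(p[:,2])],4),np.round(np.median(p[:,:2],0),4))
for n,b in [("wine",(285,345,195,325)),("oil",(425,480,195,325)),("jar",(165,222,205,335))]:
    m=np.zeros((480,640),bool);m[b[2]:b[3],b[0]:b[1]]=1
    p=W[m&(W[...,2]>.037)&(W[...,2]<.052)]
    (c,sz,a)=cv2.minAreaRect(p[:,:2].astype(np.float32));print("crate",n,np.round(c,4),np.round(sz,4),a,len(p))
im=d["pixels"]
a=cv2.resize(im[185:335,160:290],None,fx=3,fy=3,interpolation=2);b=cv2.resize(im[185:335,285:420],None,fx=3,fy=3,interpolation=2)
cv2.imwrite("pics/c1.png",np.hstack([a,b]))
cv2.imwrite("pics/c2.png",cv2.resize(im[185:335,360:490],None,fx=4,fy=4,interpolation=2))
E
```

```text
wine top 162 [0.6618 0.1709 0.0148 0.1887] [0.6605 0.17  ]
wine scene 235 [0.6635 0.1713 0.0157 0.1873] [0.6646 0.1687]
oil top 195 [ 0.46   -0.1684  0.0151  0.2092] [ 0.4601 -0.1678]
oil scene 331 [ 0.4618 -0.1675  0.0161  0.2072] [ 0.4642 -0.1688]
jarA top 519 [0.4519 0.1514 0.028  0.0829] [0.4514 0.1508]
jarA scene 568 [0.4543 0.1519 0.0303 0.0815] [0.4567 0.1494]
jarB top 499 [ 0.6543 -0.1436  0.0285  0.0828] [ 0.6538 -0.1432]
jarB scene 1009 [ 0.6568 -0.1428  0.0284  0.0815] [ 0.6581 -0.1447]
stw top 169 [0.6211 0.0236 0.0145 0.1964] [0.6202 0.0235]
stw scene 275 [0.6226 0.0237 0.0154 0.1953] [0.6248 0.0216]
sto top 209 [ 0.4622 -0.2928  0.0154  0.2166] [ 0.4622 -0.2922]
sto scene 405 [ 0.463  -0.293   0.0166  0.2153] [ 0.4665 -0.2931]
stj top 519 [0.5267 0.2924 0.0285 0.0908] [0.5266 0.2916]
stj scene 530 [0.5287 0.2932 0.0297 0.0894] [0.5314 0.2895]
black top 486 [ 0.7275 -0.0549  0.0283  0.0826] [ 0.7267 -0.0546]
black scene 989 [ 0.73   -0.0539  0.029   0.0815] [ 0.7313 -0.0568]
yellow top 504 [ 0.7345 -0.2846  0.0288  0.0824] [ 0.7346 -0.2833]
yellow scene 1377 [ 0.7379 -0.2841  0.0284  0.0814] [ 0.7389 -0.2849]
crate wine [0.5394 0.0169] [0.2561 0.0921] 4.7584757804870605 1221
crate oil [ 0.541  -0.2968] [0.0933 0.2561] 86.32025146484375 1331
crate jar [0.5262 0.2919] [0.2563 0.0937] 3.545916795730591 1390
```

View pics/c1.png

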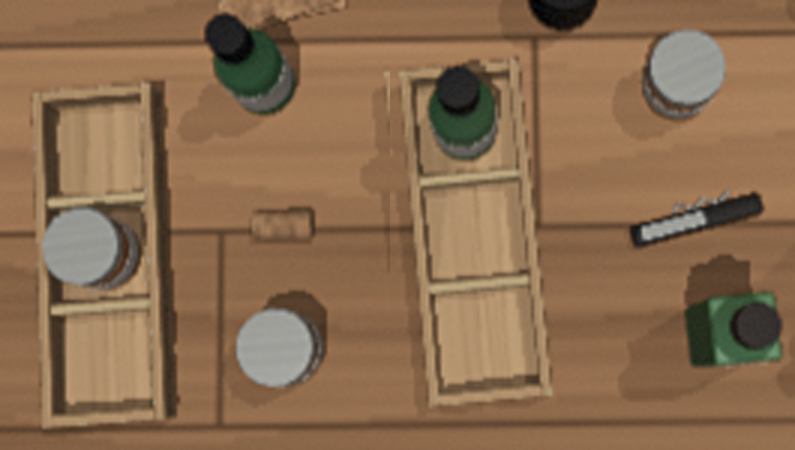

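View pics/c2.png

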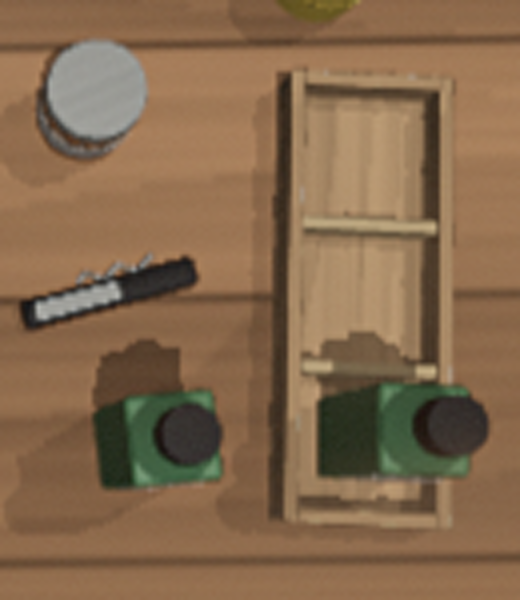

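Crop check: both chosen jars have grey steel lids, at (275,347) and (685,68) in c1. The black and yellow ones are outside the choice. The loose wine bottle is at (230,40) in c1 and the loose oil bottle at (190,433) in c2.

Lid and cap heights and radii match the spec, and so do the crate sizes. I'll start with the wine bottle, gripped by its capsule.

apply_moves([
  [-10,-3,0,0,0,-0.03],
  [-35,-11,-5,0,0,-0.08],
  [-70,-22,-10,0,0,-0.14],
  [-108,-34,-10,0,0,-0.2],
  [-146,-46,-10,0,0,-0.26],
  [-184,-58,-10,0,0,-0.3],
  [-222,-70,-10,0,0,-0.316],
  [-260,-82,-10,0,0,-0.316],
  [-298,-93,-10,0,0,-0.316],
  [-335,-105,-10,0,0,-0.316],
  [-365,-114,-10,0,0,-0.316],
  [-380,-119,-10,0,0,-0.316],
], fingers=1, grip_force=60)

```text
clock: 1.1
eef_pos: [0.4976, 0.2888, 0.2402]
tcp_rot: [0.002, 1.0, -0.001, -0.0]
force: [-0.1, 0.1, 0.0]
width: 0.0854
grasp_force: 0.0
```

apply_moves([
  [-15,-11,0,0,0,0],
  [-40,-29,0,0,0,0],
  [-70,-50,0,0,0,0],
  [-100,-72,0,0,0,0],
  [-130,-93,0,0,0,0],
  [-150,-108,0,0,0,0],
  [-161,-116,0,0,0,0],
  [-165,-118,0,0,0,0],
  [-165,-118,0,0,0,0],
  [-165,-118,0,0,0,0],
])

```text
clock: 1.93
eef_pos: [0.6594, 0.1747, 0.241]
tcp_rot: [-0.001, 1.0, 0.0, -0.001]
force: [0.6, -0.2, -0.2]
width: 0.0855
grasp_force: 0.0
```

apply_moves([
  [-1,-1,0,0,0,0],
  [-3,-4,4,0,0,0],
  [-3,-4,16,0,0,0],
  [-3,-4,30,0,0,0],
  [-3,-4,44,0,0,0],
  [-3,-4,58,0,0,0],
  [-3,-4,72,0,0,0],
  [-3,-4,84,0,0,0],
  [-3,-4,93,0,0,0],
  [-3,-4,97,0,0,0],
  [-3,-4,98,0,0,0],
  [-3,-4,98,0,0,0],
])

```text
clock: 2.93
eef_pos: [0.6631, 0.1698, 0.1434]
tcp_rot: [-0.0, 1.0, 0.0, 0.0]
force: [0.7, 0.4, -0.3]
width: 0.0853
grasp_force: 0.0
```

```bash
python3 - <<'E'
from plant import arm, optics
import cv2,numpy as np
a=optics.get_image("scene")["pixels"][50:270,300:520]
b=optics.get_image("top")["pixels"][120:300,150:330]
cv2.imwrite("pics/w1.png",np.hstack([cv2.resize(a,(400,400)),cv2.resize(b,(400,400))]))
s=arm.read_state();print(s["eef_pos"],s["force"])
E
```

```text
[0.66369269 0.16982776 0.14454249] [-0.16154823 -0.71966036  1.12223499]
```

View pics/w1.png

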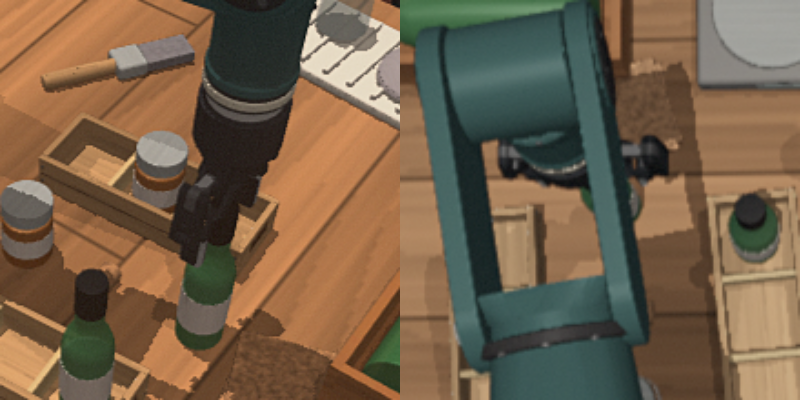

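The capsule (about (215,215) in the crop) stands between the two fingers, with nothing touched. Closing.

apply_moves([
  [0,0,0,0,0,0],
  [0,0,0,0,0,0],
  [0,0,0,0,0,0],
  [0,0,0,0,0,0],
  [0,0,0,0,0,0],
  [0,0,0,0,0,0],
  [0,0,0,0,0,0],
  [0,0,0,0,0,0],
  [0,0,0,0,0,0],
  [0,0,0,0,0,0],
  [0,0,0,0,0,0],
  [0,0,0,0,0,0],
], fingers=-1, grip_force=60)

```text
clock: 4.03
eef_pos: [0.6633, 0.17, 0.1437]
tcp_rot: [-0.0, 1.0, 0.0, 0.0]
force: [0.6, 0.3, 2.4]
width: 0.0278
grasp_force: 59.4
```

apply_moves([
  [0,0,-1,0,0,0],
  [0,0,-4,0,0,0],
  [0,0,-10,0,0,0],
  [0,0,-20,0,0,0],
  [0,0,-32,0,0,0],
  [0,0,-44,0,0,0],
  [0,0,-56,0,0,0],
  [0,0,-68,0,0,0],
  [0,0,-80,0,0,0],
  [0,0,-90,0,0,0],
  [0,0,-97,0,0,0],
  [0,0,-100,0,0,0],
])

```text
clock: 5.03
eef_pos: [0.6636, 0.1698, 0.2455]
tcp_rot: [-0.0, 1.0, 0.0, 0.001]
force: [0.5, -0.6, -2.9]
width: 0.0278
grasp_force: 59.2
```

apply_moves([
  [3,-2,0,0,0,0],
  [10,-8,0,0,0,0],
  [21,-16,0,0,0,0],
  [35,-27,0,0,0,0],
  [50,-39,0,0,0,0],
  [65,-51,0,0,0,0],
  [80,-62,0,0,0,0],
  [92,-72,0,0,0,0],
  [100,-78,0,0,0,0],
  [103,-80,0,0,0,0],
  [103,-80,0,0,0,0],
  [103,-80,0,0,0,0],
])

```text
clock: 6.03
eef_pos: [0.5604, 0.09, 0.2431]
tcp_rot: [-0.0, 1.0, 0.0, 0.0]
force: [0.6, -0.2, -2.4]
width: 0.028
grasp_force: 59.3
```

apply_moves([
  [3,-2,0,0,0,0],
  [10,-8,0,0,0,0],
  [21,-16,0,0,0,0],
  [35,-27,0,0,0,0],
  [50,-39,0,0,0,0],
  [65,-51,0,0,0,0],
  [80,-62,0,0,0,0],
  [92,-72,0,0,0,0],
  [100,-78,0,0,0,0],
  [103,-80,0,0,0,0],
  [103,-80,0,0,0,0],
  [103,-80,0,0,0,0],
])

```text
clock: 7.03
eef_pos: [0.4575, 0.0099, 0.2434]
tcp_rot: [-0.0, 1.0, 0.0, 0.0]
force: [0.3, 0.0, -3.7]
width: 0.028
grasp_force: 59.4
```

apply_moves([
  [0,0,2,0,0,0],
  [0,0,8,0,0,0],
  [0,0,16,0,0,0],
  [0,0,25,0,0,0],
  [0,0,34,0,0,0],
  [0,0,42,0,0,0],
  [0,0,47,0,0,0],
  [0,0,49,0,0,0],
  [0,0,50,0,0,0],
  [0,0,50,0,0,0],
])

```text
clock: 7.87
eef_pos: [0.4572, 0.0097, 0.1933]
tcp_rot: [-0.0, 1.0, 0.0, 0.0]
force: [-1.1, -0.1, -2.6]
width: 0.0277
grasp_force: 59.4
```

```bash
python3 - <<'E'
from plant import arm, optics
import cv2,numpy as np
a=optics.get_image("scene")["pixels"][100:340,180:420]
b=optics.get_image("top")["pixels"][190:340,270:420]
cv2.imwrite("pics/w2.png",np.hstack([cv2.resize(a,(400,400)),cv2.resize(b,(400,400))]))
E
```

```text
(no output)
```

View pics/w2.png

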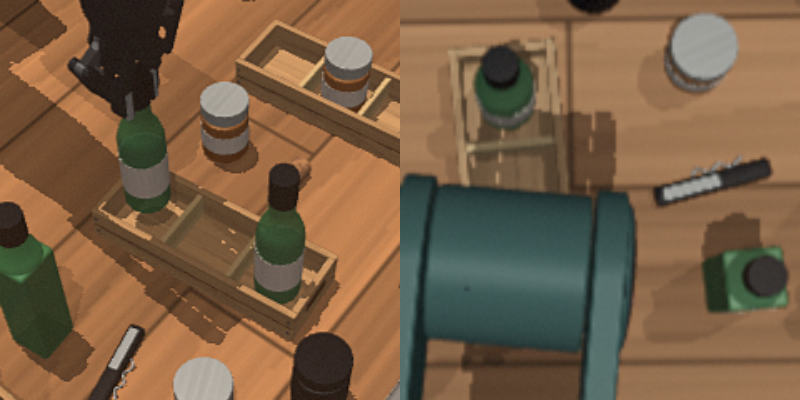

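The bottle hangs upright over the near compartment ((148,200) in the crop). Lowering.

apply_moves([
  [0,0,3,0,0,0],
  [0,0,8,0,0,0],
  [0,0,14,0,0,0],
  [0,0,20,0,0,0],
  [0,0,26,0,0,0],
  [0,0,31,0,0,0],
  [0,0,35,0,0,0],
  [0,0,37,0,0,0],
  [0,0,38,0,0,0],
  [0,0,38,0,0,0],
  [0,0,38,0,0,0],
])

```text
clock: 8.88
eef_pos: [0.4573, 0.0096, 0.1556]
tcp_rot: [-0.0, 1.0, -0.0, 0.0]
force: [0.6, 0.4, -3.1]
width: 0.0277
grasp_force: 59.4
```

apply_moves([
  [0,0,0.5,0,0,0],
  [0,0,1,0,0,0],
  [0,0,1.5,0,0,0],
  [0,0,2,0,0,0],
  [0,0,2.5,0,0,0],
  [0,0,2.5,0,0,0],
])

```text
clock: 9.38
eef_pos: [0.4571, 0.0097, 0.1527]
tcp_rot: [-0.0, 1.0, 0.0, -0.0]
force: [-0.4, -1.0, -3.8]
width: 0.0277
grasp_force: 59.4
```

apply_moves([
  [0,0,0.4,0,0,0],
  [0,0,0.8,0,0,0],
  [0,0,1.2,0,0,0],
  [0,0,1.2,0,0,0],
  [0,0,1.2,0,0,0],
])

```text
clock: 9.8
eef_pos: [0.4572, 0.0097, 0.1517]
tcp_rot: [-0.0, 1.0, 0.0, 0.0]
force: [0.7, 0.0, -3.1]
width: 0.0277
grasp_force: 59.4
```

apply_moves([
  [0,0,0.3,0,0,0],
  [0,0,0.6,0,0,0],
  [0,0,0.6,0,0,0],
  [0,0,0.6,0,0,0],
])

```text
clock: 10.13
eef_pos: [0.4574, 0.0097, 0.1516]
tcp_rot: [-0.0, 1.0, 0.0, 0.001]
force: [-0.6, 0.3, 0.9]
width: 0.0279
grasp_force: 59.4
```

Contact: the weight has come off. Releasing.

apply_moves([
  [0,0,0,0,0,0],
  [0,0,0,0,0,0],
  [0,0,0,0,0,0],
  [0,0,0,0,0,0],
  [0,0,0,0,0,0],
  [0,0,0,0,0,0],
  [0,0,0,0,0,0],
  [0,0,0,0,0,0],
  [0,0,0,0,0,0],
  [0,0,0,0,0,0],
  [0,0,0,0,0,0],
  [0,0,0,0,0,0],
], fingers=1)

```text
clock: 11.13
eef_pos: [0.4571, 0.0097, 0.151]
tcp_rot: [-0.0, 1.0, 0.0, 0.0]
force: [-0.7, -1.3, 0.3]
width: 0.0853
grasp_force: 0.0
```

apply_moves([
  [0,0,-4,0,0,0],
  [0,0,-14,0,0,0],
  [0,0,-28,0,0,0],
  [0,0,-44,0,0,0],
  [0,0,-60,0,0,0],
  [0,0,-76,0,0,0],
  [0,0,-90,0,0,0],
  [0,0,-98,0,0,0],
  [0,0,-102,0,0,0],
  [0,0,-102,0,0,0],
  [0,0,-102,0,0,0],
])

```text
clock: 12.05
eef_pos: [0.457, 0.0097, 0.2527]
tcp_rot: [-0.0, 1.0, 0.0, -0.0]
force: [-0.3, -0.1, 0.6]
width: 0.0855
grasp_force: 0.0
```

apply_moves([
  [0,-5,0,0,0,0],
  [-1,-20,0,0,0,0],
  [-2,-44,0,0,0,0],
  [-3,-72,0,0,0,0],
  [-4,-100,0,0,0,0],
  [-4,-128,0,0,0,0],
  [-4,-152,0,0,0,0],
  [-4,-168,0,0,0,0],
  [-4,-176,0,0,0,0],
  [-4,-178,0,0,0,0],
  [-4,-178,0,0,0,0],
  [-4,-178,0,0,0,0],
])

```text
clock: 13.05
eef_pos: [0.4611, -0.1676, 0.2527]
tcp_rot: [-0.0, 1.0, 0.0, -0.0]
force: [0.3, 0.5, -0.2]
width: 0.085
grasp_force: 0.0
```

```bash
python3 - <<'E'
from plant import arm, optics
import cv2,numpy as np
from h import *
d=optics.get_image("scene");S=cloud(d)
for n,c,h in [("wine",(.457,.0097),.196),("oil",(.461,-.168),.208),("stw",(.622,.0237),.196)]:
    m=(np.hypot(S[...,0]-c[0],S[...,1]-c[1])<.03)&(abs(S[...,2]-h)<.006);p=S[m];print(n,len(p),np.round(np.median(p,0),4))
a=d["pixels"][100:340,100:420]
cv2.imwrite("pics/o1.png",cv2.resize(a,(800,600)))
E
```

```text
wine 215 [0.4591 0.0094 0.1954]
oil 306 [ 0.4629 -0.1684  0.2074]
stw 249 [0.6244 0.023  0.1953]
```

View pics/o1.png

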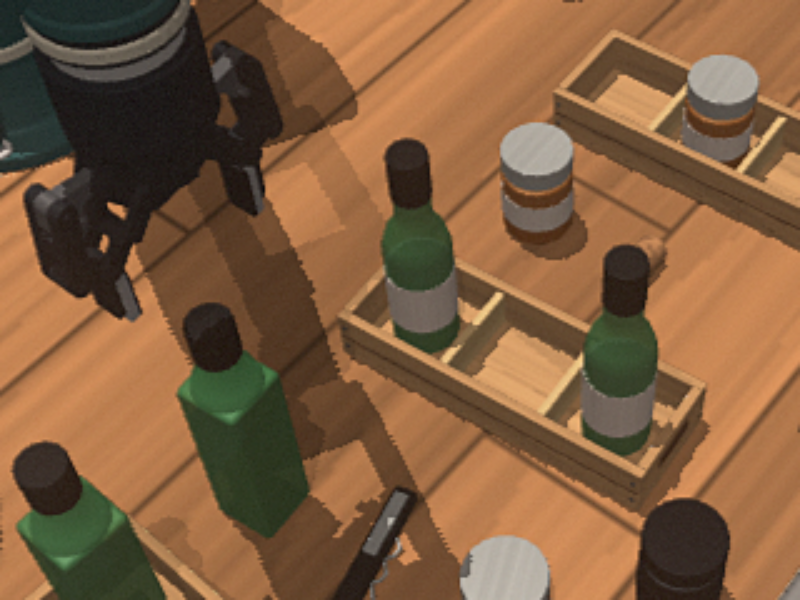

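The wine bottle stands upright in its near compartment ((420,260)). The gripper is centred above the oil cap at (212,335). Descending.

apply_moves([
  [0,0,3,0,0,0],
  [0,0,11,0,0,0],
  [0,0,22,0,0,0],
  [0,0,34,0,0,0],
  [0,0,46,0,0,0],
  [0,0,58,0,0,0],
  [0,0,69,0,0,0],
  [0,0,77,0,0,0],
  [0,0,81,0,0,0],
  [0,0,81,0,0,0],
  [0,0,81,0,0,0],
])

```text
clock: 14.02
eef_pos: [0.4613, -0.1684, 0.1721]
tcp_rot: [-0.0, 1.0, 0.0, 0.0]
force: [-0.1, 0.2, -0.0]
width: 0.0852
grasp_force: 0.0
```

apply_moves([
  [0,0,0,0,0,0],
  [0,0,0,0,0,0],
  [0,0,0,0,0,0],
  [0,0,0,0,0,0],
  [0,0,0,0,0,0],
  [0,0,0,0,0,0],
  [0,0,0,0,0,0],
  [0,0,0,0,0,0],
  [0,0,0,0,0,0],
  [0,0,0,0,0,0],
  [0,0,0,0,0,0],
  [0,0,0,0,0,0],
], fingers=-1, grip_force=65)

```text
clock: 15.02
eef_pos: [0.4615, -0.1684, 0.1726]
tcp_rot: [-0.0, 1.0, -0.0, 0.001]
force: [0.9, 0.7, 4.9]
width: 0.0287
grasp_force: 64.4
```

apply_moves([
  [0,0,-1,0,0,0],
  [0,0,-4,0,0,0],
  [0,0,-10,0,0,0],
  [0,0,-20,0,0,0],
  [0,0,-32,0,0,0],
  [0,0,-44,0,0,0],
  [0,0,-56,0,0,0],
  [0,0,-68,0,0,0],
  [0,0,-80,0,0,0],
  [0,0,-90,0,0,0],
  [0,0,-97,0,0,0],
  [0,0,-100,0,0,0],
])

```text
clock: 16.02
eef_pos: [0.4617, -0.1686, 0.2739]
tcp_rot: [-0.0, 1.0, -0.001, 0.001]
force: [-0.4, -0.3, -3.9]
width: 0.0287
grasp_force: 64.3
```

apply_moves([
  [-3,-2,0,0,0,0],
  [-9,-7,0,0,0,0],
  [-18,-15,0,0,0,0],
  [-30,-25,0,0,0,0],
  [-43,-36,0,0,0,0],
  [-56,-46,0,0,0,0],
  [-68,-56,0,0,0,0],
  [-76,-63,0,0,0,0],
  [-80,-66,0,0,0,0],
  [-81,-67,0,0,0,0],
  [-81,-67,0,0,0,0],
])

```text
clock: 16.93
eef_pos: [0.5421, -0.2354, 0.2708]
tcp_rot: [0.0, 1.0, 0.001, -0.001]
force: [0.3, -0.1, -4.3]
width: 0.0288
grasp_force: 64.5
```

apply_moves([
  [-3,-2,0,0,0,0],
  [-9,-7,0,0,0,0],
  [-18,-15,0,0,0,0],
  [-30,-25,0,0,0,0],
  [-43,-36,0,0,0,0],
  [-56,-46,0,0,0,0],
  [-68,-56,0,0,0,0],
  [-76,-63,0,0,0,0],
  [-80,-66,0,0,0,0],
  [-81,-67,0,0,0,0],
  [-81,-67,0,0,0,0],
])

```text
clock: 17.85
eef_pos: [0.6232, -0.3023, 0.2717]
tcp_rot: [-0.0, 1.0, 0.0, -0.0]
force: [-0.1, -0.1, -3.3]
width: 0.0286
grasp_force: 64.6
```

apply_moves([
  [0,0,2,0,0,0],
  [0,0,8,0,0,0],
  [0,0,16,0,0,0],
  [0,0,25,0,0,0],
  [0,0,34,0,0,0],
  [0,0,40,0,0,0],
  [0,0,44,0,0,0],
  [0,0,45,0,0,0],
  [0,0,45,0,0,0],
  [0,0,45,0,0,0],
])

```text
clock: 18.68
eef_pos: [0.6234, -0.3024, 0.2274]
tcp_rot: [-0.0, 1.0, -0.0, 0.0]
force: [0.5, -1.2, -4.2]
width: 0.0287
grasp_force: 64.6
```

```bash
python3 - <<'E'
from plant import arm, optics
import cv2,numpy as np
a=optics.get_image("scene")["pixels"][220:480,60:350]
b=optics.get_image("top")["pixels"][130:330,380:520]
cv2.imwrite("pics/o2.png",np.hstack([cv2.resize(a,(446,400)),cv2.resize(b,(280,400))]))
print(arm.read_state()["eef_pos"])
E
```

```text
[ 0.62347236 -0.30246406  0.22788963]
```

View pics/o2.png

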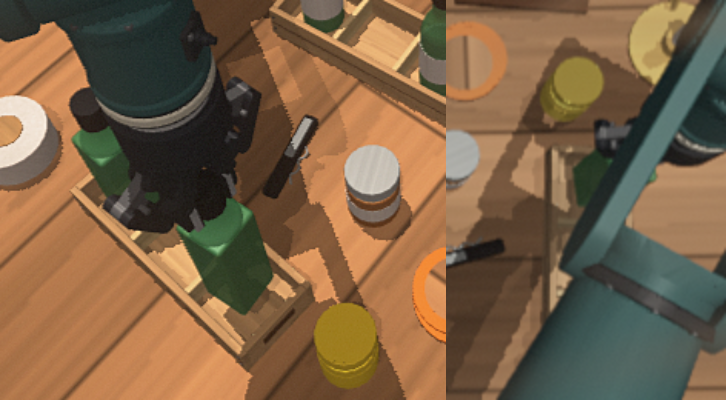

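The oil bottle hangs upright over the far compartment ((235,270)) and the yellow jar is clear. Lowering.

apply_moves([
  [0,0,3,0,0,0],
  [0,0,9,0,0,0],
  [0,0,16,0,0,0],
  [0,0,23,0,0,0],
  [0,0,30,0,0,0],
  [0,0,36,0,0,0],
  [0,0,40,0,0,0],
  [0,0,42,0,0,0],
  [0,0,43,0,0,0],
  [0,0,43,0,0,0],
  [0,0,43,0,0,0],
])

```text
clock: 19.7
eef_pos: [0.6234, -0.3024, 0.1845]
tcp_rot: [-0.0, 1.0, -0.0, 0.0]
force: [0.0, 0.4, -3.5]
width: 0.0286
grasp_force: 64.6
```

apply_moves([
  [0,0,0.5,0,0,0],
  [0,0,1,0,0,0],
  [0,0,1.5,0,0,0],
  [0,0,2,0,0,0],
  [0,0,2.5,0,0,0],
  [0,0,2.5,0,0,0],
  [0,0,2.5,0,0,0],
])

```text
clock: 20.28
eef_pos: [0.6232, -0.3023, 0.1814]
tcp_rot: [-0.0, 1.0, 0.0, -0.0]
force: [-0.2, -0.2, -4.3]
width: 0.0284
grasp_force: 64.6
```

apply_moves([
  [0,0,0.3,0,0,0],
  [0,0,0.6,0,0,0],
  [0,0,0.9,0,0,0],
  [0,0,0.9,0,0,0],
  [0,0,0.9,0,0,0],
])

```text
clock: 20.7
eef_pos: [0.6232, -0.3023, 0.1808]
tcp_rot: [-0.0, 1.0, 0.0, 0.0]
force: [-0.2, -0.0, -3.6]
width: 0.0286
grasp_force: 64.6
```

apply_moves([
  [0,0,0.3,0,0,0],
  [0,0,0.6,0,0,0],
  [0,0,0.6,0,0,0],
  [0,0,0.6,0,0,0],
])

```text
clock: 21.03
eef_pos: [0.6233, -0.3023, 0.1807]
tcp_rot: [-0.0, 1.0, -0.0, 0.0]
force: [-0.9, 0.5, -0.7]
width: 0.0287
grasp_force: 64.9
```

apply_moves([
  [0,0,0.3,0,0,0],
  [0,0,0.3,0,0,0],
  [0,0,0.3,0,0,0],
])

```text
clock: 21.28
eef_pos: [0.6234, -0.3023, 0.1807]
tcp_rot: [-0.0, 1.0, -0.0, 0.001]
force: [-2.0, 1.1, 2.0]
width: 0.0286
grasp_force: 65.2
```

apply_moves([
  [0,0,0,0,0,0],
  [0,0,0,0,0,0],
  [0,0,0,0,0,0],
  [0,0,0,0,0,0],
  [0,0,0,0,0,0],
  [0,0,0,0,0,0],
  [0,0,0,0,0,0],
  [0,0,0,0,0,0],
  [0,0,0,0,0,0],
  [0,0,0,0,0,0],
  [0,0,0,0,0,0],
  [0,0,0,0,0,0],
], fingers=1)

```text
clock: 22.28
eef_pos: [0.6232, -0.3023, 0.1797]
tcp_rot: [-0.0, 1.0, 0.0, 0.0]
force: [0.4, 0.5, 0.1]
width: 0.0852
grasp_force: 0.0
```

apply_moves([
  [0,0,-4,0,0,0],
  [0,0,-14,0,0,0],
  [0,0,-28,0,0,0],
  [0,0,-42,0,0,0],
  [0,0,-54,0,0,0],
  [0,0,-64,0,0,0],
  [0,0,-69,0,0,0],
  [0,0,-70,0,0,0],
  [0,0,-70,0,0,0],
  [0,0,-70,0,0,0],
])

```text
clock: 23.12
eef_pos: [0.623, -0.3022, 0.2487]
tcp_rot: [-0.0, 1.0, 0.0, -0.001]
force: [-0.4, 0.6, 0.7]
width: 0.0854
grasp_force: 0.0
```

apply_moves([
  [-2,6,0,0,0,0],
  [-6,22,0,0,0,0],
  [-12,48,0,0,0,0],
  [-18,76,0,0,0,0],
  [-24,104,0,0,0,0],
  [-28,130,0,0,0,0],
  [-31,148,0,0,0,0],
  [-32,157,0,0,0,0],
  [-32,159,0,0,0,0],
  [-32,159,0,0,0,0],
  [-32,159,0,0,0,0],
])

```text
clock: 24.03
eef_pos: [0.655, -0.1439, 0.2495]
tcp_rot: [0.0, 1.0, -0.0, -0.0]
force: [-1.0, -0.3, 0.1]
width: 0.085
grasp_force: 0.0
```

apply_moves([
  [0,0,4,0,0,0],
  [0,0,14,0,0,0],
  [0,0,28,0,0,0],
  [0,0,44,0,0,0],
  [0,0,60,0,0,0],
  [0,0,76,0,0,0],
  [0,0,92,0,0,0],
  [0,0,104,0,0,0],
  [0,0,112,0,0,0],
  [0,0,115,0,0,0],
  [0,0,115,0,0,0],
])

```text
clock: 24.95
eef_pos: [0.6547, -0.1435, 0.1335]
tcp_rot: [0.0, 1.0, 0.0, -0.001]
force: [-0.2, -0.1, 0.4]
width: 0.0855
grasp_force: 0.0
```

```bash
python3 - <<'E'
from plant import arm, optics
import cv2,numpy as np
a=optics.get_image("scene")["pixels"][180:480,80:480]
cv2.imwrite("pics/j1.png",cv2.resize(a,(800,600)))
print(arm.read_state()["eef_pos"])
E
```

```text
[ 0.65524315 -0.14354051  0.1347658 ]
```

View pics/j1.png

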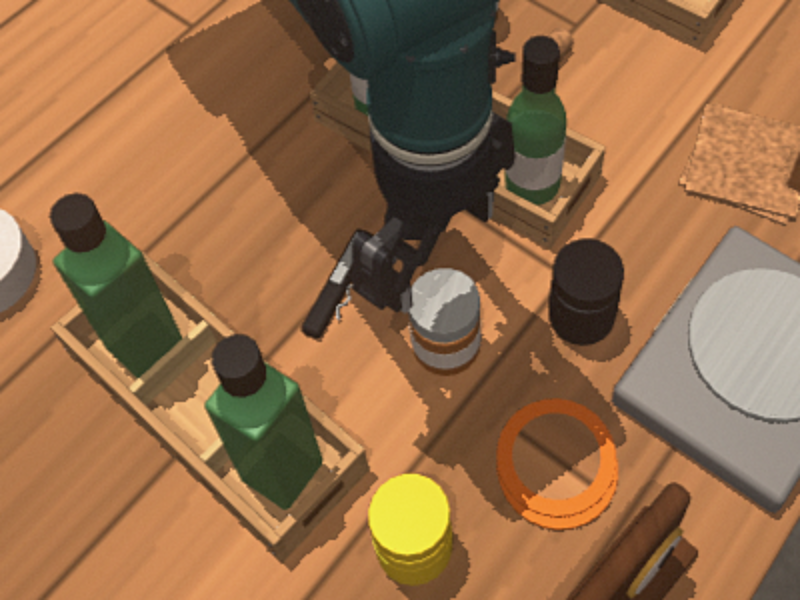

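The oil bottle stands upright in its far compartment ((265,430)). The gripper is above the steel-lidded jar ((445,320)), with the black and yellow ones clear. Descending and gripping.

apply_moves([
  [0,0,3,0,0,0],
  [0,0,11,0,0,0],
  [0,0,22,0,0,0],
  [0,0,34,0,0,0],
  [0,0,46,0,0,0],
  [0,0,58,0,0,0],
  [0,0,70,0,0,0],
  [0,0,80,0,0,0],
  [0,0,87,0,0,0],
  [0,0,89,0,0,0],
  [0,0,89,0,0,0],
])

```text
clock: 25.92
eef_pos: [0.6547, -0.1431, 0.0447]
tcp_rot: [-0.0, 1.0, 0.0, -0.001]
force: [0.3, 0.3, 0.9]
width: 0.0854
grasp_force: 0.0
```

apply_moves([
  [0,0,0,0,0,0],
  [0,0,0,0,0,0],
  [0,0,0,0,0,0],
  [0,0,0,0,0,0],
  [0,0,0,0,0,0],
  [0,0,0,0,0,0],
  [0,0,0,0,0,0],
  [0,0,0,0,0,0],
  [0,0,0,0,0,0],
  [0,0,0,0,0,0],
], fingers=-1, grip_force=50)

```text
clock: 26.75
eef_pos: [0.6561, -0.1434, 0.0472]
tcp_rot: [-0.0, 1.0, -0.0, 0.001]
force: [0.4, -0.2, 4.3]
width: 0.0547
grasp_force: 53.6
```

apply_moves([
  [0,0,-1,0,0,0],
  [0,0,-5,0,0,0],
  [0,0,-15,0,0,0],
  [0,0,-30,0,0,0],
  [0,0,-48,0,0,0],
  [0,0,-68,0,0,0],
  [0,0,-88,0,0,0],
  [0,0,-108,0,0,0],
  [0,0,-124,0,0,0],
  [0,0,-134,0,0,0],
  [0,0,-139,0,0,0],
  [0,0,-140,0,0,0],
])

```text
clock: 27.75
eef_pos: [0.6553, -0.1434, 0.1864]
tcp_rot: [-0.0, 1.0, -0.0, 0.0]
force: [0.4, -0.4, -2.7]
width: 0.0549
grasp_force: 53.2
```

apply_moves([
  [0,0,-2,0,0,0],
  [0,0,-8,0,0,0],
  [0,0,-18,0,0,0],
  [0,0,-32,0,0,0],
  [0,0,-48,0,0,0],
  [0,0,-64,0,0,0],
  [0,0,-80,0,0,0],
  [0,0,-92,0,0,0],
  [0,0,-98,0,0,0],
  [0,0,-100,0,0,0],
  [0,0,-100,0,0,0],
])

```text
clock: 28.67
eef_pos: [0.6553, -0.1433, 0.2861]
tcp_rot: [-0.0, 1.0, -0.0, 0.0]
force: [-0.3, 0.6, -2.4]
width: 0.0545
grasp_force: 53.2
```

apply_moves([
  [1,4,0,0,0,0],
  [3,14,0,0,0,0],
  [6,30,0,0,0,0],
  [9,50,0,0,0,0],
  [13,74,0,0,0,0],
  [17,98,0,0,0,0],
  [21,122,0,0,0,0],
  [25,146,0,0,0,0],
  [28,168,0,0,0,0],
  [30,186,0,0,0,0],
  [31,197,0,0,0,0],
  [32,200,0,0,0,0],
])

```text
clock: 29.67
eef_pos: [0.6222, 0.0599, 0.2855]
tcp_rot: [-0.002, 1.0, 0.001, -0.0]
force: [0.8, 0.1, -3.1]
width: 0.0548
grasp_force: 53.3
```

apply_moves([
  [1,4,0,0,0,0],
  [2,16,0,0,0,0],
  [4,36,0,0,0,0],
  [6,60,0,0,0,0],
  [8,88,0,0,0,0],
  [10,116,0,0,0,0],
  [12,144,0,0,0,0],
  [13,172,0,0,0,0],
  [14,200,0,0,0,0],
  [14,222,0,0,0,0],
  [14,236,0,0,0,0],
  [14,240,0,0,0,0],
])

```text
clock: 30.67
eef_pos: [0.6088, 0.2988, 0.285]
tcp_rot: [-0.001, 1.0, 0.0, -0.001]
force: [-0.1, 0.4, -3.5]
width: 0.0549
grasp_force: 53.4
```

apply_moves([
  [0,-1,4,0,0,0],
  [0,-1,14,0,0,0],
  [0,-1,30,0,0,0],
  [0,-1,50,0,0,0],
  [0,-1,70,0,0,0],
  [0,-1,90,0,0,0],
  [0,-1,110,0,0,0],
  [0,-1,130,0,0,0],
  [0,-1,146,0,0,0],
  [0,-1,156,0,0,0],
  [0,-1,160,0,0,0],
  [0,-1,160,0,0,0],
])

```text
clock: 31.67
eef_pos: [0.6086, 0.2943, 0.1242]
tcp_rot: [0.001, 1.0, -0.001, -0.001]
force: [-0.1, 0.4, -2.5]
width: 0.0549
grasp_force: 53.4
```

```bash
python3 - <<'E'
from plant import arm, optics
import cv2,numpy as np
a=optics.get_image("scene")["pixels"][40:260,270:490]
b=optics.get_image("top")["pixels"][190:340,140:290]
cv2.imwrite("pics/j2.png",np.hstack([cv2.resize(a,(400,400)),cv2.resize(b,(400,400))]))
print(arm.read_state()["eef_pos"])
E
```

```text
[0.60975463 0.29532784 0.12687526]
```

View pics/j2.png

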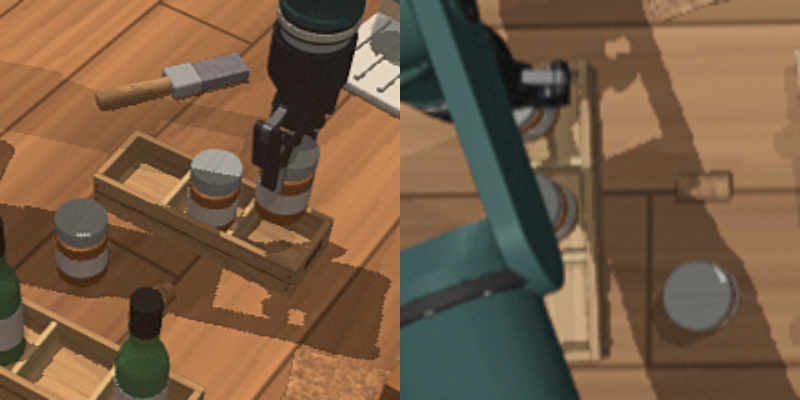

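The jar hangs upright over the far compartment ((288,185)), clear of the stock jar at (215,190). Lowering.

apply_moves([
  [0,2,3,0,0,0],
  [0,2,10,0,0,0],
  [0,2,19,0,0,0],
  [0,2,28,0,0,0],
  [0,2,37,0,0,0],
  [0,2,46,0,0,0],
  [0,2,54,0,0,0],
  [0,2,60,0,0,0],
  [0,2,64,0,0,0],
  [0,2,66,0,0,0],
  [0,2,66,0,0,0],
  [0,2,66,0,0,0],
])

```text
clock: 32.77
eef_pos: [0.6093, 0.2978, 0.0601]
tcp_rot: [-0.0, 1.0, 0.0, 0.0]
force: [0.3, -0.0, -2.3]
width: 0.0547
grasp_force: 53.4
```

apply_moves([
  [0,0,0.5,0,0,0],
  [0,0,1,0,0,0],
  [0,0,1.5,0,0,0],
  [0,0,2,0,0,0],
  [0,0,2,0,0,0],
  [0,0,2,0,0,0],
])

```text
clock: 33.27
eef_pos: [0.6091, 0.2977, 0.0577]
tcp_rot: [-0.0, 1.0, 0.0, -0.0]
force: [0.2, -0.0, -2.8]
width: 0.0546
grasp_force: 53.4
```

apply_moves([
  [0,0,0.4,0,0,0],
  [0,0,0.8,0,0,0],
  [0,0,1.2,0,0,0],
  [0,0,1.6,0,0,0],
  [0,0,1.6,0,0,0],
  [0,0,1.6,0,0,0],
])

```text
clock: 33.77
eef_pos: [0.6091, 0.2977, 0.0561]
tcp_rot: [-0.0, 1.0, 0.0, -0.0]
force: [-0.3, 0.2, -2.5]
width: 0.0544
grasp_force: 53.4
```

apply_moves([
  [0,0,0.3,0,0,0],
  [0,0,0.6,0,0,0],
  [0,0,0.6,0,0,0],
  [0,0,0.6,0,0,0],
])

```text
clock: 34.1
eef_pos: [0.6091, 0.2977, 0.0555]
tcp_rot: [-0.0, 1.0, 0.0, -0.0]
force: [-0.5, 0.3, -2.1]
width: 0.0549
grasp_force: 53.4
```

apply_moves([
  [0,0,0.3,0,0,0],
  [0,0,0.6,0,0,0],
  [0,0,0.6,0,0,0],
  [0,0,0.6,0,0,0],
])

```text
clock: 34.43
eef_pos: [0.6092, 0.2978, 0.0553]
tcp_rot: [-0.0, 1.0, 0.0, 0.0]
force: [-1.2, 0.5, -1.8]
width: 0.0545
grasp_force: 53.4
```

apply_moves([
  [0,0,0.3,0,0,0],
  [0,0,0.5,0,0,0],
  [0,0,0.5,0,0,0],
  [0,0,0.5,0,0,0],
])

```text
clock: 34.77
eef_pos: [0.6092, 0.2978, 0.0552]
tcp_rot: [-0.0, 1.0, 0.0, 0.0]
force: [-2.4, -0.8, 3.4]
width: 0.0547
grasp_force: 53.7
```

Contact. Releasing and retreating straight up.

apply_moves([
  [0,0,0,0,0,0],
  [0,0,0,0,0,0],
  [0,0,0,0,0,0],
  [0,0,0,0,0,0],
  [0,0,0,0,0,0],
  [0,0,0,0,0,0],
  [0,0,0,0,0,0],
  [0,0,0,0,0,0],
  [0,0,0,0,0,0],
  [0,0,0,0,0,0],
], fingers=1)

```text
clock: 35.6
eef_pos: [0.6091, 0.2977, 0.0544]
tcp_rot: [-0.0, 1.0, 0.0, 0.0]
force: [0.5, 0.3, 0.5]
width: 0.0852
grasp_force: 0.0
```

apply_moves([
  [0,0,-4,0,0,0],
  [0,0,-14,0,0,0],
  [0,0,-28,0,0,0],
  [0,0,-44,0,0,0],
  [0,0,-60,0,0,0],
  [0,0,-76,0,0,0],
  [0,0,-92,0,0,0],
  [0,0,-106,0,0,0],
  [0,0,-115,0,0,0],
  [0,0,-119,0,0,0],
  [0,0,-120,0,0,0],
  [0,0,-120,0,0,0],
])

```text
clock: 36.6
eef_pos: [0.609, 0.2976, 0.1743]
tcp_rot: [-0.0, 1.0, 0.0, -0.0]
force: [-0.3, -1.7, -1.1]
width: 0.0858
grasp_force: 0.0
```

apply_moves([
  [4,-4,0,0,0,0],
  [16,-15,0,0,0,0],
  [36,-34,0,0,0,0],
  [60,-56,0,0,0,0],
  [86,-80,0,0,0,0],
  [112,-105,0,0,0,0],
  [134,-125,0,0,0,0],
  [148,-139,0,0,0,0],
  [155,-145,0,0,0,0],
  [156,-146,0,0,0,0],
  [156,-146,0,0,0,0],
  [156,-146,0,0,0,0],
])

```text
clock: 37.6
eef_pos: [0.4537, 0.1522, 0.1742]
tcp_rot: [-0.0, 1.0, 0.0, 0.0]
force: [-0.2, -0.6, 0.2]
width: 0.085
grasp_force: 0.0
```

```bash
python3 - <<'E'
from plant import arm, optics
import cv2,numpy as np
from h import *
d=optics.get_image("scene");S=cloud(d)
for n,c,h in [("jarA",(.453,.1516),.082),("jarBplaced",(.609,.2977),.09),("stj",(.528,.2928),.09)]:
    m=(np.hypot(S[...,0]-c[0],S[...,1]-c[1])<.04)&(abs(S[...,2]-h)<.006);p=S[m];print(n,len(p),np.round(np.median(p,0),4))
a=d["pixels"][40:280,190:510]
cv2.imwrite("pics/j3.png",cv2.resize(a,(800,600)))
print(arm.read_state()["eef_pos"])
E
```

```text
jarA 540 [0.4555 0.1497 0.0816]
jarBplaced 532 [0.611  0.2953 0.0896]
stj 492 [0.5307 0.2909 0.0897]
[0.4538283  0.1523061  0.17420104]
```

View pics/j3.png

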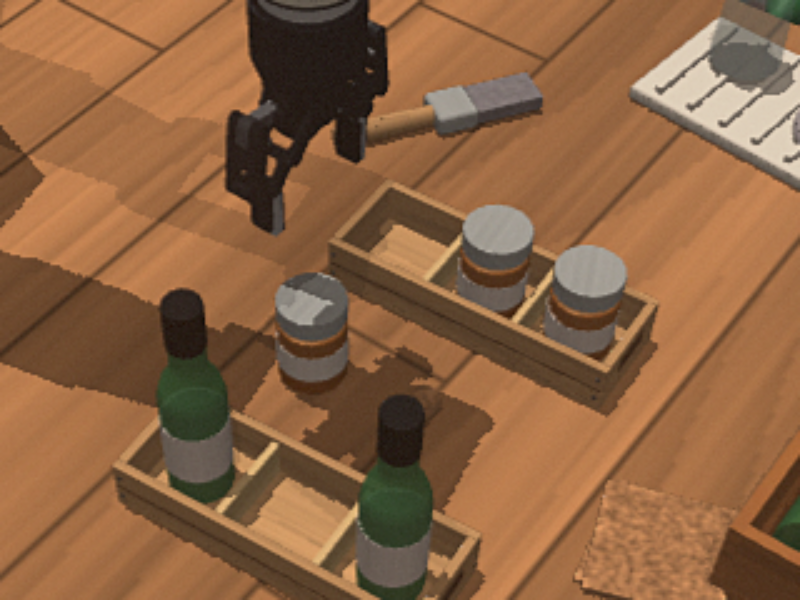

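Jar B stands upright in the far compartment ((585,300)) and the stock jar is unmoved. The gripper is above jar A ((312,330)).

apply_moves([
  [0,0,4,0,0,0],
  [0,0,14,0,0,0],
  [0,0,28,0,0,0],
  [0,0,44,0,0,0],
  [0,0,60,0,0,0],
  [0,0,76,0,0,0],
  [0,0,92,0,0,0],
  [0,0,108,0,0,0],
  [0,0,120,0,0,0],
  [0,0,127,0,0,0],
  [0,0,129,0,0,0],
  [0,0,129,0,0,0],
])

```text
clock: 38.65
eef_pos: [0.4526, 0.1517, 0.0444]
tcp_rot: [-0.0, 1.0, -0.0, -0.001]
force: [-0.5, -0.1, 0.2]
width: 0.0855
grasp_force: 0.0
```

apply_moves([
  [0,0,0,0,0,0],
  [0,0,0,0,0,0],
  [0,0,0,0,0,0],
  [0,0,0,0,0,0],
  [0,0,0,0,0,0],
  [0,0,0,0,0,0],
  [0,0,0,0,0,0],
  [0,0,0,0,0,0],
  [0,0,0,0,0,0],
  [0,0,0,0,0,0],
], fingers=-1, grip_force=50)

```text
clock: 39.48
eef_pos: [0.4543, 0.1519, 0.0467]
tcp_rot: [-0.0, 1.0, 0.0, 0.002]
force: [0.3, 0.6, 5.1]
width: 0.0548
grasp_force: 53.4
```

apply_moves([
  [0,0,-1,0,0,0],
  [0,0,-5,0,0,0],
  [0,0,-14,0,0,0],
  [0,0,-26,0,0,0],
  [0,0,-40,0,0,0],
  [0,0,-54,0,0,0],
  [0,0,-68,0,0,0],
  [0,0,-82,0,0,0],
  [0,0,-92,0,0,0],
  [0,0,-98,0,0,0],
  [0,0,-100,0,0,0],
  [0,0,-100,0,0,0],
])

```text
clock: 40.48
eef_pos: [0.4531, 0.1517, 0.1456]
tcp_rot: [-0.0, 1.0, 0.0, 0.0]
force: [-0.2, 0.1, -2.4]
width: 0.0548
grasp_force: 53.1
```

apply_moves([
  [0,3,0,0,0,0],
  [1,12,0,0,0,0],
  [2,26,0,0,0,0],
  [3,44,0,0,0,0],
  [4,64,0,0,0,0],
  [5,84,0,0,0,0],
  [6,104,0,0,0,0],
  [7,120,0,0,0,0],
  [8,131,0,0,0,0],
  [8,135,0,0,0,0],
  [8,135,0,0,0,0],
  [8,135,0,0,0,0],
])

```text
clock: 41.48
eef_pos: [0.4449, 0.2864, 0.145]
tcp_rot: [-0.0, 1.0, -0.0, -0.0]
force: [-0.2, -0.4, -2.6]
width: 0.055
grasp_force: 53.2
```

apply_moves([
  [0,0,3,0,0,0],
  [0,0,11,0,0,0],
  [0,0,22,0,0,0],
  [0,0,34,0,0,0],
  [0,0,46,0,0,0],
  [0,0,58,0,0,0],
  [0,0,68,0,0,0],
  [0,0,76,0,0,0],
  [0,0,82,0,0,0],
  [0,0,85,0,0,0],
  [0,0,85,0,0,0],
  [0,0,85,0,0,0],
])

```text
clock: 42.48
eef_pos: [0.4454, 0.2869, 0.0608]
tcp_rot: [-0.0, 1.0, 0.0, 0.0]
force: [-0.8, 0.0, -1.4]
width: 0.055
grasp_force: 53.2
```

apply_moves([
  [0,0,0.5,0,0,0],
  [0,0,1,0,0,0],
  [0,0,1.5,0,0,0],
  [0,0,2,0,0,0],
  [0,0,2.5,0,0,0],
  [0,0,3,0,0,0],
  [0,0,3.5,0,0,0],
  [0,0,3.5,0,0,0],
  [0,0,3.5,0,0,0],
])

```text
clock: 43.23
eef_pos: [0.4451, 0.2867, 0.0569]
tcp_rot: [-0.0, 1.0, 0.0, -0.0]
force: [1.1, -0.3, -2.1]
width: 0.0549
grasp_force: 53.2
```

apply_moves([
  [0,0,0.4,0,0,0],
  [0,0,0.8,0,0,0],
  [0,0,1.2,0,0,0],
  [0,0,1.2,0,0,0],
  [0,0,1.2,0,0,0],
])

```text
clock: 43.65
eef_pos: [0.445, 0.2867, 0.0556]
tcp_rot: [-0.0, 1.0, -0.0, -0.0]
force: [-0.2, -0.4, -1.3]
width: 0.0548
grasp_force: 53.2
```

apply_moves([
  [0,0,0.3,0,0,0],
  [0,0,0.6,0,0,0],
  [0,0,0.6,0,0,0],
  [0,0,0.6,0,0,0],
])

```text
clock: 43.98
eef_pos: [0.4451, 0.2867, 0.0551]
tcp_rot: [-0.0, 1.0, 0.0, -0.0]
force: [0.5, -0.0, -2.2]
width: 0.0552
grasp_force: 53.2
```

apply_moves([
  [0,0,0.3,0,0,0],
  [0,0,0.5,0,0,0],
  [0,0,0.5,0,0,0],
  [0,0,0.5,0,0,0],
])

```text
clock: 44.32
eef_pos: [0.4451, 0.2867, 0.0548]
tcp_rot: [-0.0, 1.0, 0.0, 0.0]
force: [0.0, -0.7, -1.5]
width: 0.0547
grasp_force: 53.2
```

apply_moves([
  [0,0,0.3,0,0,0],
  [0,0,0.5,0,0,0],
  [0,0,0.5,0,0,0],
  [0,0,0.5,0,0,0],
])

```text
clock: 44.65
eef_pos: [0.4452, 0.2867, 0.0548]
tcp_rot: [-0.0, 1.0, 0.0, 0.0]
force: [-1.4, -1.7, 4.9]
width: 0.0547
grasp_force: 53.3
```

Contact. Releasing.

apply_moves([
  [0,0,0,0,0,0],
  [0,0,0,0,0,0],
  [0,0,0,0,0,0],
  [0,0,0,0,0,0],
  [0,0,0,0,0,0],
  [0,0,0,0,0,0],
  [0,0,0,0,0,0],
  [0,0,0,0,0,0],
  [0,0,0,0,0,0],
  [0,0,0,0,0,0],
], fingers=1)

```text
clock: 45.48
eef_pos: [0.4451, 0.2867, 0.0541]
tcp_rot: [-0.0, 1.0, 0.0, 0.0]
force: [0.0, 0.0, 0.8]
width: 0.0855
grasp_force: 0.0
```

apply_moves([
  [0,0,-4,0,0,0],
  [0,0,-14,0,0,0],
  [0,0,-28,0,0,0],
  [0,0,-46,0,0,0],
  [0,0,-66,0,0,0],
  [0,0,-88,0,0,0],
  [0,0,-110,0,0,0],
  [0,0,-130,0,0,0],
  [0,0,-145,0,0,0],
  [0,0,-153,0,0,0],
  [0,0,-155,0,0,0],
  [0,0,-155,0,0,0],
])

```text
clock: 46.48
eef_pos: [0.4453, 0.2868, 0.2099]
tcp_rot: [-0.0, 1.0, 0.0, 0.001]
force: [0.2, -0.4, -0.8]
width: 0.0852
grasp_force: 0.0
```

```bash
python3 - <<'E'
from plant import arm, optics
import cv2,numpy as np
from h import *
d=optics.get_image("scene");S=cloud(d)
for n,c,h in [("jarA",(.4452,.2867),.09),("jarB",(.609,.2977),.09),("stj",(.528,.2928),.09),("wine",(.457,.0097),.196),("stw",(.622,.0237),.196),("oil",(.623,-.302),.216),("sto",(.463,-.293),.216)]:
    m=(np.hypot(S[...,0]-c[0],S[...,1]-c[1])<.035)&(abs(S[...,2]-h)<.006);p=S[m];print(n,len(p),np.round(np.median(p,0),4))
cv2.imwrite("pics/end.png",d["pixels"])
E
```

```text
jarA 465 [0.4471 0.2844 0.0895]
jarB 527 [0.6117 0.2954 0.0894]
stj 496 [0.5306 0.2911 0.0897]
wine 213 [0.4593 0.0097 0.1955]
stw 251 [0.6243 0.0226 0.1954]
oil 455 [ 0.6242 -0.302   0.2155]
sto 374 [ 0.465  -0.2929  0.2154]
```

View pics/end.png

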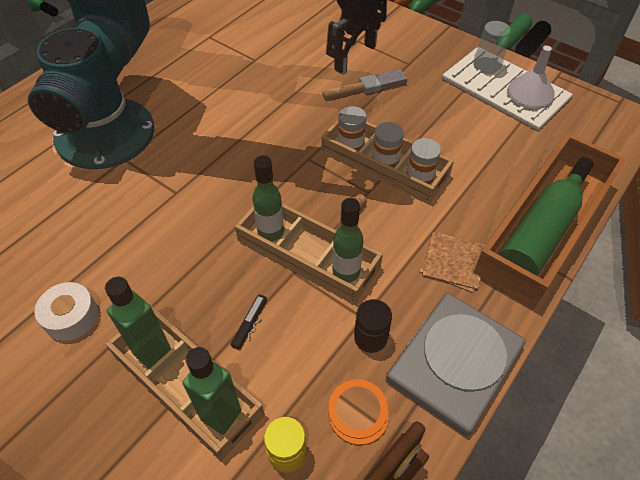

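All four pieces stand upright in their crates: jars at (352,125) and (425,160), wine at (267,200), oil at (212,390). The stock pieces and look-alikes are where they were, and the gripper is clear.

```bash
python3 -c "
from plant import arm
print(arm.close_job())"
```

```text
the job is handed in; nothing more can be done
None
```

The job is done and handed in at about 47 s: the wine bottle, oil bottle and both jars each stand upright in an empty compartment of their own crate, and the last picture shows the stock pieces and look-alikes still in place.

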